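Find the flush catch of a kitchen scale by touch and spring its battery door

ROBOT

A 6-joint arm with a two-finger parallel gripper is mounted at the origin on a cart in front of the work surface, level with it; the furniture and walls round the work are solid. World frame = base frame: x ahead of the robot, y to its left, z up, the work surface at z = 0. Lengths are in m, angles in rad, forces in N, time in s.
With the tool pointing down it reaches from about 0.375 to 0.9 m from the base axis. Payload 3.1 kg.
Tool frame: the origin (TCP) lies between the finger pads; the fingertips stand 25 mm ahead of it and the grasp point (between the pads) lies 6 mm ahead of it; z points along the fingers, y is the line along which they close (so a half turn about z gives the same grasp; the last joint's range is limited). The gripper opens to 85 mm and grips with 20 to 120 N. Pads are 22 mm wide; open, the fingers measure 114 mm over their backs; the gripper's body (76 mm by 85 mm) begins 54 mm behind the grasp point. The pads swing forward as they close: fully open they stand 13 mm farther back than shut.
Start: joints at [-1.526, 0.527, 1.433, -0, 1.181, -0.178], TCP at [0.139, -0.609, 0.256] pointing down, gripper open.
Joint ranges: [-3.08, 3.08], [-0.75, 2.2], [0.22, 2.44], [-1.43, 4.57], [0, 2.65], [-2.85, 2.85]. Speed limits (rad/s): [2.79, 2.79, 3.14, 3.14, 3.14, 3.14].

INTERFACE

Orientations are given as a unit quaternion [x, y, z, w].
In Python, from cell import status, imaging, hand_in gives the robot as it stands.
- The arm moves only by the shell command python3 -m crank 'ROWS' [FORCE]. ROWS is JSON, one flat list of numbers, 5 for each row, row after row: the shift along the tool's x, y, z in cm, then the turn about the tool's z in rad, then the finger opening in cm, from 0 to 8.54. In form: [x, y, z, spin, grip, x, y, z, spin, grip, ...]. A call has 1 to 20 rows; each row shifts and turns the commanded pose from where the row before left it, along the tool's axes as they then stand; what a row does not reach is not made up. A row lasts 1/12 s, in which the tool goes at most 41.7 mm and 7.16 degrees, less where a joint would pass 70% of its speed; a pose out of reach is approached as far as the arm can. A call is refused whole if a number of a shift passes 4.17 or a number of a turn 0.125, either way. A call with a gripper value outside its range is refused whole. The fingers move at their own pace and stop on an object; FORCE is the grip in N (left out, the last holds). Time passes only in rows, so rows that do not move let the fingers close. It gives the time, the measured TCP pose, the force, the opening and the grip force at its end, in the units of the state.
- status.observe(): the state, without advancing time (a new reading comes with each control period).
- imaging.read_camera(name): name is "side" or "top" or "wrist"; returns the picture (384x512x3 uint8, red, green, blue); there is no depth.
- imaging.get_calibration(name): a dict with "intrinsics" (3x3 intrinsics, pixels), "origin" and "attitude" of the camera in the world. Camera axes: x right, y down, z forward; pixel columns grow to the right and rows downward; lengths in m; the calibration is good to about 2 mm. The wrist camera is an equidistant fisheye: a pixel r from the principal point sees the ray r / f radians off the axis. A picture is of the moment at which its call begins: read the wrist's pose just before it. get_calibration takes no time and is no camera call; for the wrist camera it gives the pose at the moment of the call.
- hand_in(): hands the job in; it is judged then, once.
The state is a dict: "time_s": time; "qpos": joint angles; "joint_velocities": joint speeds; "tau": joint torques, N m; "tool_pos": TCP position; "eef_rot": TCP orientation; "wrist_force": force on the tool from outside, world axes, zero at the start; "torque": the same for the moment, N m; "grip_width": opening from 0.0 (shut) to 1.0 (fully open); "gripper_force": force on a finger pad.
Only numpy, scipy, OpenCV 4.12 (cv2) and the standard library are available. Lean on these libraries where they do the work, as an engineer would, in place of code of your own. Each camera call takes 0.05 s, during which the arm holds its last target. There are 200 camera calls.

TASK

The kitchen scale lies face down on the cooktop and its battery door is shut. With the fingertips, touch the plain part of the upturned underside first, feel along it for the flush square catch that lies beside the battery door, and press the catch down until the door springs up; then let the catch come back up and take the hand away, leaving the door standing open. Be gentle with it, pick nothing up, do not shove the scale, and leave the lid, the teaspoon and the mill alone.

Things in the scene. Friction and masses are not known exactly. Their poses are not given: they have to be found in the camera images.
- scale: Kitchen scale lying face down, loose (about 1.7 kg): flat grey slab 180 (x) x 276 (y) x 32 mm, z up, origin at the centre of its lower face; the underside, now on top, is at z = 32 mm. Four rubber feet (18 mm wide, 3 mm high) at x = +-74, y = +-121. Battery door flush in its +x half (x 8 to 66, y -55 to 55, four fine ridges); the catch lies in the plain -x half.
- catch_line (a point): Point on the scale's top face at its x = -32, y = 0, z = 32 mm, axes as the scale's. The catch lies on the line through it along y, centred anywhere from y = -36 to +36 mm: differs every time, not reported, must be felt or seen. Square opening 44 x 44 mm, sides along x and y; in it, 2 mm below the panel, the 41 mm catch plate, same grey plastic, three fine ridges. Rest of the line: rigid.
- catch (a joint): how far the catch is pressed down, m: 0 at rest, 0.007 at its stop. Spring 800 N/m without preload (3.2 N at 4 mm, 5.6 N at the stop); it returns when let go. The door is released when it passes 4 mm.
- battery_door (a joint): opening angle of the battery door, rad: 0 shut and flush, 0.75 fully sprung up. A plate 58 x 110 x 3 mm hinged along its far edge (scale's x = 66 mm, axis along y); its edge next to the catch rises about 40 mm, by a soft spring, within about a second of the catch passing 4 mm, and it then stays open.
- jug_lid: small black plastic lid, 58 x 58 x 36 mm, loose, beside the scale's end at about y = +175 mm of the scale; origin at the centre of its underside. Leave it alone.
- teaspoon: steel teaspoon, 134 x 27 x 12 mm, loose, lying along the scale's far (+x) side; origin at the centre of its underside. Leave it alone.
- mill: small glass shaker with a grey top, 44 x 44 x 90 mm, loose, standing on a cloth to the right of the cooktop; origin at the centre of its underside. Leave it alone.

How it is judged:
By the outcome, as a careful person would: the job done as asked, in the order asked, and still so for the second after the job is handed in, with the robot touching nothing.
It also fails if it takes over 51 s, if anything falls off the work surface, if the arm or the gripper's body presses on something with over 40 N, if the wrist force passes 120 N, or if a joint passes its speed limit or range.

## Working session

There is one attempt and no reset: what is moved stays moved. The work goes in short steps, Python scripts to look and compute and a shell command to move; the robot and the scene stay as the last step left them, time stands still between calls to the robot, and variables do not carry over. Pictures are saved under pics/ and viewed, at most 10 in all, crops included, and the job is handed in when it is done.

```bash
mkdir -p pics; cat > h.py <<'E'
import numpy as np, cv2
from cell import status, imaging
def snap(n,f):
    c=imaging.get_calibration(n); im=imaging.read_camera(n); cv2.imwrite(f,cv2.cvtColor(im,cv2.COLOR_RGB2BGR)); return c,im
E
python3 - <<'E'
from h import *
import json
a=[]
for n in ("top","side"):
    c,im=snap(n,f"pics/{n}0.png"); a.append(im); print(n,c)
cv2.imwrite("pics/top0b.png",cv2.cvtColor(cv2.resize(a[0],(800,600),interpolation=cv2.INTER_CUBIC),cv2.COLOR_RGB2BGR))
print(status.observe())
E
```

```text
top {'intrinsics': array([[443.35975206,   0.        , 250.52928264],
       [  0.        , 443.35975206, 189.85928536],
       [  0.        ,   0.        ,   1.        ]]), 'origin': array([ 0.38623226, -0.10223906,  1.18106384]), 'attitude': array([ 0.70462055, -0.70260206,  0.06186286, -0.07767375])}
side {'intrinsics': array([[358.11674243,   0.        , 254.49202956],
       [  0.        , 358.11674243, 198.14289224],
       [  0.        ,   0.        ,   1.        ]]), 'origin': array([ 0.46191804, -1.02112045,  0.54845171]), 'attitude': array([ 0.85058821, -0.06364745,  0.05119367, -0.51944962])}
{'time_s': 0.1, 'qpos': array([-1.52549938e+00,  5.28380395e-01,  1.43375457e+00, -2.23775270e-05,
        1.18140423e+00, -1.78495661e-01]), 'joint_velocities': array([ 0.0021484 , -0.00025287, -0.00251597, -0.0002627 ,  0.00082124,
        0.00018864]), 'tau': array([-2.26487346e-04, -4.43305349e+01, -1.78586769e+01, -2.68339154e-04,
        3.86142929e-03, -1.02073128e-05]), 'tool_pos': array([ 0.13870458, -0.60881287,  0.25543324]), 'eef_rot': array([ 9.93745192e-01,  1.11667122e-01,  5.44472230e-05, -9.71801950e-04]), 'wrist_force': array([ 0.03643284,  0.0212464 , -0.98938738]), 'torque': array([ 0.04187439, -0.00843169,  0.04268215]), 'gripper_force': 0.0, 'grip_width': 0.9992928430804808}
```

View pics/top0b.png

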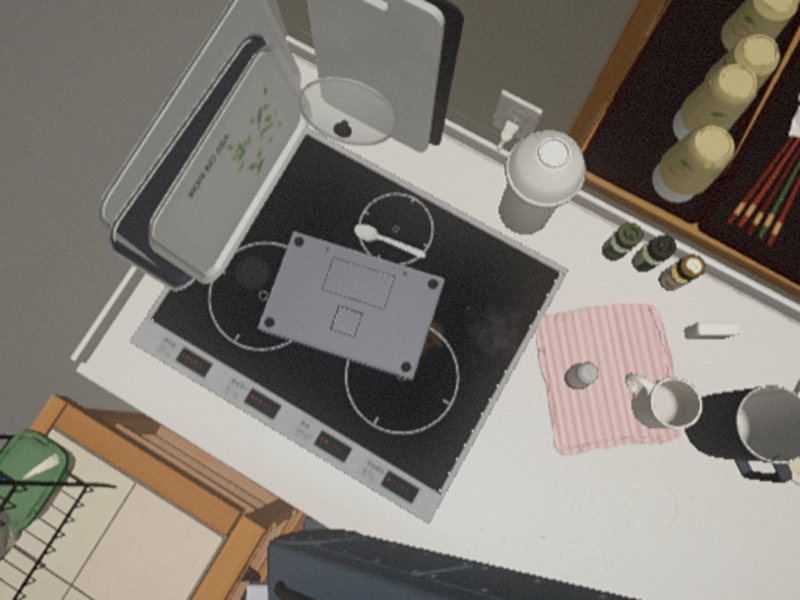

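View pics/side0.png

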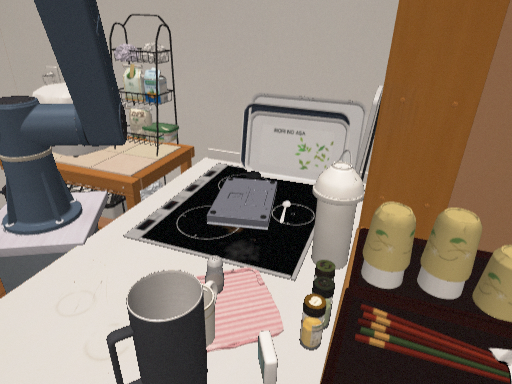

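The scale's corners in the 800x600 view are at about (295,235), (443,277), (405,378) and (258,328). The catch is at about (347,321), the door at (358,282), the lid at (252,270), the spoon at (390,241) and the mill at (583,375). I'll enlarge this area to measure it.

```bash
python3 - <<'E'
from h import *
im=cv2.imread("pics/top0.png")[140:250,140:290]
cv2.imwrite("pics/top0c.png",cv2.resize(im,(750,550),interpolation=cv2.INTER_CUBIC))
im=cv2.imread("pics/side0.png")[160:240,190:320]
cv2.imwrite("pics/side0c.png",cv2.resize(im,(780,480),interpolation=cv2.INTER_CUBIC))
E
```

```text
(no output)
```

View pics/top0c.png

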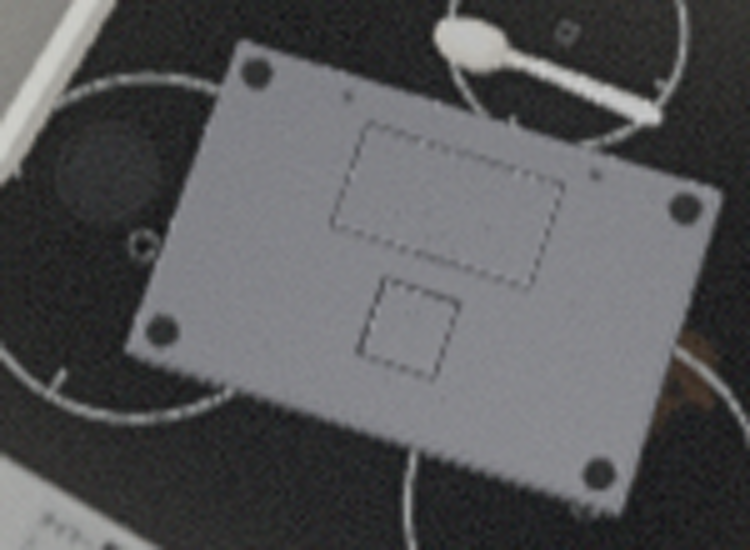

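View pics/side0c.png

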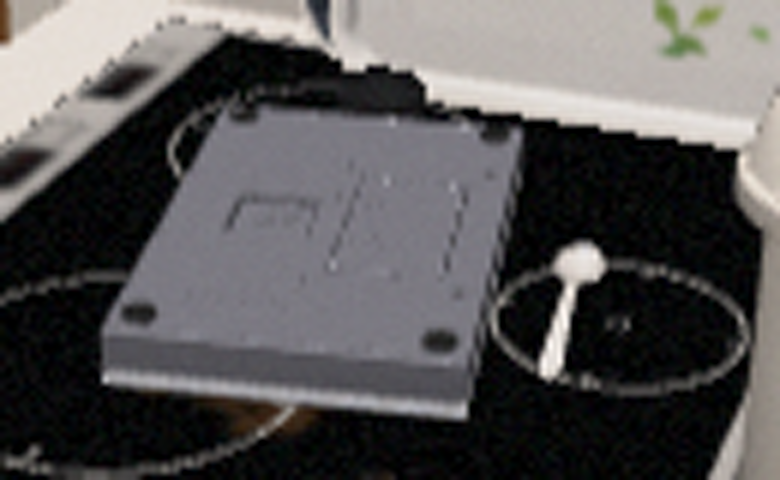

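The top crop shows the four feet at (256,73), (162,330), (598,473) and (685,208). The catch corners are at (384,278), (460,300), (435,379) and (358,352). The side crop shows the same feet at (497,132), (244,112), (138,313) and (440,341), with the catch near (272,215).

```bash
cat >> h.py <<'E'
from scipy.spatial.transform import Rotation as R
def ray(n,p):
    c=imaging.get_calibration(n);K=c["intrinsics"];d=R.from_quat(c["attitude"]).apply(np.linalg.solve(K,[p[0],p[1],1.]));return c["origin"],d/np.linalg.norm(d)
def tri(p,q):
    a=[ray("top",p),ray("side",q)];A=0;b=0
    for o,d in a: M=np.eye(3)-np.outer(d,d);A=A+M;b=b+M@o
    X=np.linalg.solve(A,b);return X,[np.linalg.norm(np.cross(d,X-o)) for o,d in a]
def onz(n,p,z): o,d=ray(n,p);return o+d*(z-o[2])/d[2]
T=lambda p:(140+(p[0]-2)/5,140+(p[1]-2)/5)
S=lambda p:(190+(p[0]-2.5)/6,160+(p[1]-2.5)/6)
E
python3 - <<'E'
from h import *
np.set_printoptions(precision=4,suppress=True)
t=[(256,73),(162,330),(598,473),(685,208)];s=[(497,132),(244,112),(138,313),(440,341)]
for a,b in zip(t,s): print(tri(T(a),S(b)))
P=np.array([onz("top",T(a),.034) for a in t]); Q=np.array([onz("side",S(a),.034) for a in s])
C=np.mean([onz("top",T(a),.032) for a in [(384,278),(460,300),(435,379),(358,352)]],0)
L=np.array([(.074,.121),(-.074,.121),(-.074,-.121),(.074,-.121)])
for P in (P,Q):
    c=P[:,:2].mean(0);H=L.T@(P[:,:2]-c);yaw=np.arctan2(H[0,1]-H[1,0],H[0,0]+H[1,1]);r=R.from_euler('z',yaw).as_matrix()[:2,:2]
    print("centre",c,"yaw",yaw,"res",np.abs(P[:,:2]-c-L@r.T).max())
    print("catch local",(C[:2]-c)@r)
    if P is not Q:
        print("catch",C,"line pts",{y:(c+r@[-.032,y]) for y in (-.1,-.08,.08,.1)}); print(onz("top",T((105,175)),.036))
st=status.observe();m=R.from_quat(st["eef_rot"]).as_matrix();print(m)
cw=onz("side",S((272,215)),.032);print(cw)
E
```

```text
(array([0.7152, 0.0851, 0.0349]), [np.float64(0.0017076774217985164), np.float64(0.0017076774217985756)])
(array([0.5741, 0.1304, 0.0351]), [np.float64(0.0006644984660243086), np.float64(0.0006644984660243567)])
(array([ 0.4992, -0.0989,  0.0328]), [np.float64(9.785119874376036e-05), np.float64(9.785119874368619e-05)])
(array([ 0.6402, -0.1448,  0.033 ]), [np.float64(0.0006203739193343499), np.float64(0.0006203739193343758)])
centre [ 0.6064 -0.0069] yaw -0.3134890534042069 res 0.0004227954157554614
catch local [-0.0316 -0.0025]
catch [0.5757 0.0005 0.032 ] line pts {-0.1: array([ 0.5451, -0.0922]), -0.08: array([ 0.5513, -0.0732]), 0.08: array([0.6007, 0.079 ]), 0.1: array([0.6068, 0.0981])}
[0.6569 0.164  0.036 ]
centre [ 0.6081 -0.0066] yaw -0.31363414050825295 res 0.002153804967137782
catch local [-0.033  -0.0033]
[[ 0.9751  0.2219 -0.0001]
 [ 0.2219 -0.9751  0.0019]
 [ 0.0003 -0.0019 -1.    ]]
[0.5765 0.0008 0.032 ]
```

The catch is at about world (0.576, 0.000), which is scale y ≈ -2.5 mm, and the scale's yaw is -0.3135. The two views agree. Next I'll lift, spin +0.537 to line up with the scale, close the fingers, and cross to a point above the plain part at scale y ≈ -70 mm.

```bash
python3 -m crank '[0,0,-2,0.1074,0, 0,0,-2,0.1074,0, 0,0,-2,0.1074,0, 0,0,-2,0.1074,0, 0,0,-2,0.1074,0]' 20
python3 -m crank '[1.26,-3.59,0,0,0,1.26,-3.59,0,0,0,1.26,-3.59,0,0,0,1.26,-3.59,0,0,0,1.26,-3.59,0,0,0,1.26,-3.59,0,0,0,1.26,-3.59,0,0,0,1.26,-3.59,0,0,0,1.26,-3.59,0,0,0,1.26,-3.59,0,0,0,1.26,-3.59,0,0,0,1.26,-3.59,0,0,0,1.26,-3.59,0,0,0,1.26,-3.59,0,0,0,1.26,-3.59,0,0,0,1.26,-3.59,0,0,0,1.26,-3.59,0,0,0,1.26,-3.59,0,0,0,0,0,0,0,0,0,0,0,0,0]'
```

```text
time_s: 0.52
tool_pos: [0.1387, -0.6089, 0.3566]
eef_rot: [0.987, -0.159, -0.0, -0.001]
wrist_force: [-1.1, 0.4, -1.0]
grip_width: 0.301
gripper_force: 0.0
time_s: 2.18
tool_pos: [0.554, -0.0627, 0.3556]
eef_rot: [0.988, -0.154, -0.001, 0.0]
wrist_force: [-1.2, -1.4, 0.5]
grip_width: -0.004
gripper_force: 0.0
```

```bash
python3 -m crank '[0,0,3.5,0,0,0,0,4,0,0,0,0,4,0,0,0,0,4,0,0,0,0,4,0,0,0,0,4,0,0,0,0,2.5,0,0,0,0,1,0,0,0,0,0.5,0,0,0,0,0,0,0,0,0,0,0,0,0,0,0,0,0]'
python3 - <<'E'
from h import *
s=status.observe();print(s["tool_pos"],s["eef_rot"],s["wrist_force"],s["time_s"])
c,im=snap("wrist","pics/w1.png");snap("side","pics/s1.png")
a=cv2.imread("pics/s1.png")[130:240,170:320];a=cv2.resize(a,(524,384));b=cv2.imread("pics/w1.png")
cv2.imwrite("pics/m1.png",cv2.resize(np.hstack([b,a]),(800,296)))
E
```

```text
time_s: 3.18
tool_pos: [0.5549, -0.0651, 0.0832]
eef_rot: [0.988, -0.156, 0.002, 0.0]
wrist_force: [0.8, 0.4, 0.3]
grip_width: 0.002
gripper_force: 0.0
[ 0.55489385 -0.06514339  0.08322846] [ 9.87743269e-01 -1.56074783e-01  1.94601209e-03  3.31616207e-04] [0.80377555 0.44791067 0.32146808] 3.1833
```

View pics/m1.png

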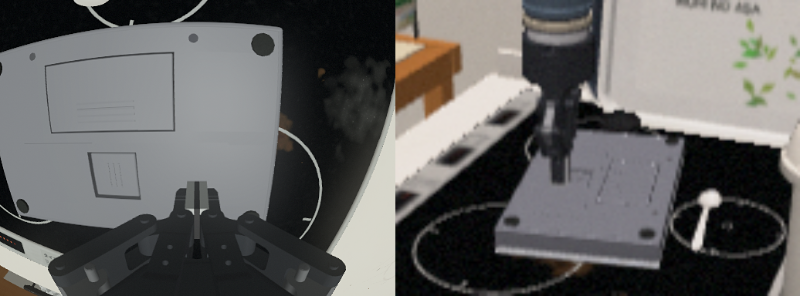

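The wrist view shows the closed fingertips at (197,185) above the plain part. The catch is at about (115,175) along the tool's -y. I'll go down gently until I feel the panel.

```bash
python3 -m crank '[0,0,1,0,0,0,0,0.8,0,0,0,0,0.4,0,0,0,0,0,0,0,0,0,0,0,0]'
for i in 1 2 3; do python3 -m crank '[0,0,0.1,0,0,0,0,0,0,0]' | egrep 'pos|wrist_f'; done
```

```text
time_s: 3.7
tool_pos: [0.5532, -0.0643, 0.0586]
eef_rot: [0.988, -0.156, -0.001, -0.0]
wrist_force: [-0.4, -0.6, 0.2]
grip_width: 0.003
gripper_force: 0.0
tool_pos: [0.5536, -0.0645, 0.0582]
wrist_force: [0.3, 1.1, -0.0]
tool_pos: [0.5536, -0.0645, 0.0573]
wrist_force: [-1.2, 0.6, -0.3]
tool_pos: [0.5537, -0.0645, 0.057]
wrist_force: [-1.0, 0.5, 4.1]
```

Contact at TCP z = 0.057 with about 4 N. I'll ease off a little and slide lightly along the line toward the catch.

```bash
python3 -m crank '[0,0,-0.02,0,0,0,0,0,0,0]' | egrep 'pos|wrist_f'
for i in 1 2 ; do python3 -m crank '[0,-0.3,0,0,0,0,-0.3,0,0,0,0,-0.3,0,0,0,0,-0.3,0,0,0]' | egrep 'pos|wrist_f'; done
```

```text
tool_pos: [0.5537, -0.0645, 0.057]
wrist_force: [-0.5, -0.4, 4.9]
tool_pos: [0.5579, -0.0539, 0.057]
wrist_force: [-1.5, -4.2, 5.5]
tool_pos: [0.5617, -0.0424, 0.057]
wrist_force: [-0.8, -4.1, 4.8]
```

```bash
python3 -m crank '[0,0,-0.03,0,0,0,0,0,0,0]' | egrep 'pos|wrist_f'
for i in 1 2 3; do python3 -m crank '[0,-0.3,0,0,0,0,-0.3,0,0,0,0,-0.3,0,0,0]' | egrep 'pos|wrist_f'; done
```

```text
tool_pos: [0.5618, -0.0417, 0.0571]
wrist_force: [0.5, -0.0, 3.0]
tool_pos: [0.5639, -0.0335, 0.0571]
wrist_force: [-0.9, -2.7, 5.6]
tool_pos: [0.5665, -0.0248, 0.0571]
wrist_force: [-1.4, -4.2, 6.3]
tool_pos: [0.5693, -0.0162, 0.057]
wrist_force: [-1.4, -5.0, 4.7]
```

```bash
python3 -m crank '[0,0,-0.03,0,0,0,0,0,0,0]' | egrep 'pos|wrist_f'
for i in 1 2 3; do python3 -m crank '[0.02,-0.3,0,0,0,0.02,-0.3,0,0,0]' | egrep 'pos|wrist_f'; done;python3 -m crank '[0,0,0,0,0,0,0,0,0,0]' | egrep 'time|pos|wrist_f'
python3 - <<'E'
from h import *
snap("wrist","pics/w2.png");snap("top","pics/t2.png")
a=cv2.imread("pics/t2.png")[140:250,140:290];a=cv2.resize(a,(524,384));b=cv2.imread("pics/w2.png")
cv2.imwrite("pics/m2.png",cv2.resize(np.hstack([b,a]),(800,296)))
E
```

```text
tool_pos: [0.5694, -0.0156, 0.057]
wrist_force: [-0.2, -1.0, 3.3]
tool_pos: [0.5712, -0.0101, 0.0568]
wrist_force: [1.3, -0.6, -1.0]
tool_pos: [0.5734, -0.0041, 0.0566]
wrist_force: [-0.1, 0.1, 0.1]
tool_pos: [0.5759, 0.0014, 0.0568]
wrist_force: [0.5, 0.1, -0.0]
time_s: 6.78
tool_pos: [0.576, 0.0011, 0.057]
wrist_force: [0.0, -0.1, 0.6]
```

View pics/m2.png

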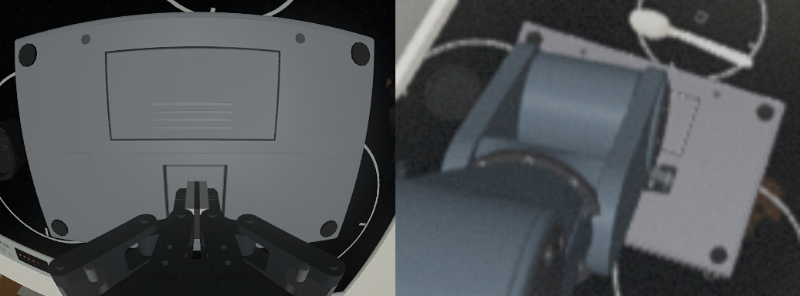

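The force fell to zero where the opening was expected. The wrist view shows the fingertips at (197,185), centred between the opening's edges at columns 165 and 227. Pressing now.

```bash
for i in 1 2 3; do python3 -m crank '[0,0,0.1,0,0,0,0,0.1,0,0,0,0,0,0,0]' | egrep 'pos|wrist_f'; done
for i in 1 2; do python3 -m crank '[0,0,0.05,0,0,0,0,0,0,0]' | egrep 'pos|wrist_f'; done
```

```text
tool_pos: [0.5758, 0.0007, 0.0549]
wrist_force: [-1.0, -0.1, 0.1]
tool_pos: [0.5759, 0.0007, 0.0532]
wrist_force: [-1.3, -0.3, 2.0]
tool_pos: [0.576, 0.0007, 0.0511]
wrist_force: [-0.3, -0.7, 4.1]
tool_pos: [0.576, 0.0007, 0.0506]
wrist_force: [-0.4, -0.6, 3.6]
tool_pos: [0.576, 0.0007, 0.0501]
wrist_force: [-1.3, -2.4, 3.9]
```

```bash
python3 -m crank '[0,0,0.04,0,0,0,0,0,0,0,0,0,0,0,0,0,0,0,0,0,0,0,0,0,0,0,0,0,0,0,0,0,0,0,0,0,0,0,0,0]' | egrep 'time|pos|wrist_f'
python3 - <<'E'
from h import *
snap("wrist","pics/w3.png");snap("side","pics/s3.png")
a=cv2.imread("pics/s3.png")[130:240,170:320];a=cv2.resize(a,(524,384));b=cv2.imread("pics/w3.png")
cv2.imwrite("pics/m3.png",cv2.resize(np.hstack([b,a]),(800,296)))
E
```

```text
time_s: 8.63
tool_pos: [0.576, 0.0007, 0.0497]
wrist_force: [-2.0, -2.2, 4.2]
```

View pics/m3.png

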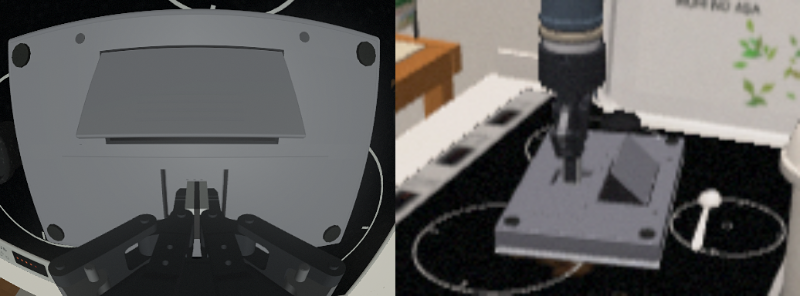

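The door's near edge has risen, seen at (190,137) in the wrist view and standing open in the side view. I'll let the catch up slowly and rise straight away.

```bash
python3 -m crank '[0,0,-0.1,0,0,0,0,-0.15,0,0,0,0,-0.2,0,0,0,0,-0.3,0,0,0,0,-0.5,0,0,0,0,-1,0,0,0,0,-2,0,0,0,0,-3,0,0,0,0,-3,0,0,0,0,-3,0,0,0,0,-3,0,0,0,0,-3,0,0,0,0,-1,0,0,0,0,0,0,0]' | egrep 'time|pos|wrist_f'
python3 -m crank '[-3,3,0,0,0,-3,3,0,0,0,-3,3,0,0,0,0,4,0,0,0,0,4,0,0,0,0,4,0,0,0,0,4,0,0,0,0,4,0,0,0,0,3,0,0,0,0,0,0,0,0,0,0,0,0,0,0,0,0,0,0,0]' | egrep 'time|pos|wrist_f'
python3 - <<'E'
from h import *
snap("top","pics/t4.png");snap("side","pics/s4.png")
a=cv2.imread("pics/s4.png")[130:240,170:320];a=cv2.resize(a,(524,384));b=cv2.resize(cv2.imread("pics/t4.png")[140:250,140:290],(524,384))
cv2.imwrite("pics/m4.png",cv2.resize(np.hstack([b,a]),(800,293)))
E
```

```text
time_s: 9.9
tool_pos: [0.5778, 0.0007, 0.2561]
wrist_force: [0.0, -0.1, -0.8]invalid input at $: expected a multiple of 5 numbers
```

View pics/m4.png

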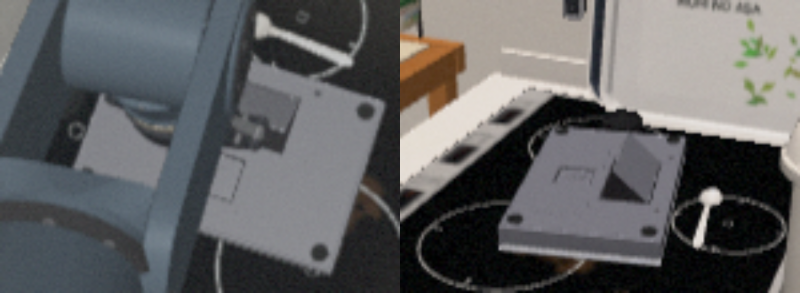

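The door stands open and the catch is back up. The right-hand feet sit at (365,111) and (320,252), which matches the first picture, so the scale has not moved. The hand is clear, 20 cm above; the sideways move was refused and isn't needed.

```bash
python3 -c "from cell import hand_in; print(hand_in())"
```

```text
the job is handed in; nothing more can be done
None
```

The job is handed in: I touched the plain underside first, slid along it to the catch and pressed it, and the door sprang open; the catch came back up, the scale did not visibly move, and the hand is clear about 20 cm above it.

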